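Ready the dip probe over the beaker

TASK

Get the long-handled dip probe ready for a reading: swing the caddy's carry handle all the way over to the back until it clicks into its end stop, then draw the long probe out of its sloping socket and turn it upright with its metal rod pointing down. Finish while still holding it like that, still and upright in the gripper, with its tip a few centimetres above the middle of the open glass beaker, clear of the glass. Leave the short-handled probe in its socket, do not knock the beaker over or push it about, and leave the carry handle back.

Things in the scene. Friction and masses are not known exactly. Their poses are not given: they have to be found in the camera images.
- caddy: Fixed probe caddy, white base plate 200 x 250 x 8 mm. Origin on the bench below it (plate spans x = -90 to 110, y +-125 mm); x level to its back, y left, z up. Two square sockets, 34 mm inside, 40 outside, 36 deep, at y = +50 and -50; they lean 40 degrees from vertical, mouths towards -x, below z = 125. Their floors, at x = 20, z = 72, are slotted for the rod.
- bail (a joint): Caddy's carry handle, rad. 0 = forward, across the long probe's end, locking it in; grows as it swings up, over and to the back; 1.5 = fully back at its stop. Friction keeps it where it is left (1 to 2 N at the crossbar moves it); a spring detent resists from about 1.12 to 1.36 (2 to 3 N), beyond which it snaps to the stop. Seated when beyond 1.42.
- bail_grip (a point): Middle of the carry handle's crossbar: black grip 16 mm thick, 80 long along the caddy's y, on a steel bar 10 mm thick, 238 long. It runs on a circle of radius 124 mm about bail_hinge, 40 degrees forward (-x) of vertical at joint 0, 46 degrees back at 1.5. Side arms at y = +-119 mm. The space between the two probes (70 mm) is free.
- bail_hinge (a point): Point on the carry handle's hinge line (which runs along the caddy's y), midway between the arms, at x = 20, z = 72 mm in the caddy's frame.
- probe: Long-handled dip probe, loose, 85 to 150 g: black round handle 30 mm in diameter, 110 long, below it a bare steel rod 8 mm thick, 70 long. Origin at the handle's lower end, where the rod begins; z along the probe from rod to handle's top. Starts in either socket, 36 mm of handle inside; comes out along its z and is free after 106 mm. Centre of mass about 25 mm above the origin.
- probe_tip (a point): Lower end of the long probe's steel rod, 70 mm below the probe's origin on its axis.
- short_probe: A second probe in the other socket, same thickness and rod, but its black handle is only 65 mm long. Origin and axes as on the long one. Stays where it is.
- beaker: Open straight-sided glass beaker, loose, 90 mm in outer diameter, 75 mm high, wall 3 mm, standing on the bench, on the robot's other side (left or right) from the caddy. Origin at the centre of its underside.
- beaker_rim (a point): Centre of the beaker's mouth, 75 mm above the bench.
Not all that is in view belongs to the job. What is shaped like the beaker but black is not meant.

How it is judged:
On the way, in this order (a step that is already met when the one before it is completed fails the run):
1. the carry handle is swung back and seated in its detent while the long probe is still in its socket (value of joint bail above 1.42 rad and height (world z) of probe_tip below 0.05 m), for 0.2 s.
2. the long probe is drawn clear of its socket and lifted (height (world z) of probe_tip above 0.09 m and contact force between probe and caddy below 0.1 N and contact force between the fingers and probe above 1 N), for 0.1 s.
At the end, for the whole second after the job is handed in: Carry handle beyond 1.42 rad; gripper holds the long probe (over 1 N) still, within 10 degrees of upright, rod down, tip 8 to 100 mm above the rim and within 30 mm of its centre, touching neither beaker nor caddy; beaker upright, within 30 mm of its start, short probe within 15 mm (value of joint bail above 1.42 rad and angle between probe's own z axis and vertical below 0.17 rad and horizontal distance between probe_tip and beaker_rim below 0.03 m and z of probe_tip in the frame of beaker_rim between 0.008 and 0.1 m and contact force between the fingers and probe above 1 N and contact force between each of probe, the arm and beaker below 0.1 N and contact force between probe and caddy below 0.1 N and linear speed of probe below 0.03 m/s and angle between beaker's own z axis and vertical below 0.1 rad and distance of beaker from where it was at the start of the episode below 0.03 m and distance of short_probe from where it was at the start of the episode below 0.015 m); the arm keeps its last pose, push and grip.
It fails at once if the short probe is pulled out of its socket (distance of short_probe from where it was at the start of the episode above 0.04 m).
It fails at once if the beaker is knocked over (angle between beaker's own z axis and vertical above 0.5 rad).
It fails at once if the long probe is dropped on the bench (height (world z) of probe below 0.05 m).
It also fails if it takes over 56 s, if anything falls off the work surface, if the arm or the gripper's body presses on something with over 40 N, if the wrist force passes 120 N, or if a joint passes its speed limit or range.

ROBOT

A 6-joint arm with a two-finger parallel gripper is mounted at the origin on the work surface. World frame = base frame: x ahead of the robot, y to its left, z up, the work surface at z = 0. Lengths are in m, angles in rad, forces in N, time in s.
With the tool pointing down it reaches from about 0.275 to 0.875 m from the base axis. Payload 12.5 kg.
Tool frame: the origin (TCP) lies midway between the tips of the shut fingers; the grasp point (between the pads) lies ctrl.pinch_z behind it (ctrl.pinch_z is the distance from the TCP to the grasp point, in m); z points along the fingers, y is the direction in which the jaws open and shut (so a half turn about z gives the same grasp; the last joint's range is limited). The gripper opens to 85 mm and grips with 20 to 120 N. Pads are 22 mm wide; open, the fingers measure 114 mm over their backs; the gripper's body (76 mm by 85 mm) begins 54 mm behind the grasp point. The pads swing forward as they close: fully open they stand 13 mm farther back than shut.
Start: joints at [1.192, 0.351, 1.652, -0, 1.139, -0.085], TCP at [0.159, 0.526, 0.231] pointing down, gripper open.
Joint ranges: [-2.75, 2.75], [-0.79, 2.1], [0.01, 2.65], [-1.57, 4.71], [0.07, 3.14], [-2.87, 2.87]. Speed limits (rad/s): [2.22, 2.22, 2.79, 3.14, 3.14, 3.14].

INTERFACE

Orientations are given as a rotation vector (axis times angle).
In Python, from rig import ctrl gives the robot as it stands.
- The arm moves only by the tool arm_command, never from a script. Its argument "motion" is a list of rows, each a list of 2 entries, a list of its own where there are three numbers: the shift along the tool's x, y, z in mm, then the turn, a rotation vector about the tool's x, y, z in rad. In form: [[[tx, ty, tz], [ax, ay, az]], ...]. A call has 1 to 20 rows; each row is the pose to reach, as a shift and turn from the pose measured when the call began, along the tool's axes at that moment; what a row does not reach only later rows make up. A row lasts 1/8 s, in which the tool goes at most 62.5 mm and 10.7 degrees, less where a joint would pass 70% of its speed; a pose out of reach is approached as far as the arm can. A call with a gripper value outside its range is refused whole. "fingers" is the closure, from 0 (fully open) to 1 (shut), set as the call begins (left out, the last holds). The fingers move at their own pace and stop on an object; "grip_force" is the grip in N (left out, the last holds). Time passes only in rows, so rows that repeat a pose let the fingers close. It gives the time, the measured TCP pose, the force and the opening at its end, in the units of the state.
- ctrl.get_state(): the state, without advancing time (a new reading comes with each control period).
- ctrl.read_camera(name): name is "side" or "top"; returns (picture, depth): 480x640x3 uint8, red, green, blue; 480x640 float32, m along the optical axis (not along the pixel's ray), 0 where there is no reading.
- ctrl.camera_params(name): a dict with "fx", "fy", "cx", "cy" (pixels), "D" ([k1, k2, p1, p2, k3] as OpenCV has them; the pictures are not rectified), "extrinsics" (4x4, takes a point from world to camera coordinates). Camera axes: x right, y up, looking along -z (the intrinsics and any distortion apply to the point x, -y, -z); pixel columns grow to the right and rows downward; lengths in m; the calibration is good to about 2 mm. A picture is of the moment at which its call begins. camera_params takes no time and is no camera call.
- ctrl.finish_job(): hands the job in, once; it reports no verdict.
The state is a dict: "time": time; "qpos": joint angles; "qvel": joint speeds; "joint_efforts": joint torques, N m; "eef_pos": TCP position; "tool_rot": TCP orientation; "force": force on the tool from outside, world axes, zero at the start; "ft_torque": the same for the moment, N m; "gripper_width": finger opening in m.
Only numpy, scipy, OpenCV 4.12 (cv2) and the standard library are available. Lean on these libraries where they do the work, as an engineer would, in place of code of your own. Each camera call takes 0.05 s, during which the arm holds its last target.

## Working session

There is one attempt and no reset: what is moved stays moved. The work goes in short steps, Python scripts to look and compute and a tool call to move; the robot and the scene stay as the last step left them, time stands still between calls to the robot, and variables do not carry over. Pictures are saved under pics/ and viewed, and the job is handed in when it is done.

Besides the shell and the picture viewer there is one more tool, called after "Call:" as a command line: name --argument value ..., lists and objects as JSON in quotes. arm_command: Moves the arm, as the interface text tells. Its arguments: {"type":"object","properties":{"motion":{"type":"array"},"fingers":{"type":"number"},"grip_force":{"type":"number"}},"required":["motion"]}

```bash
ls; mkdir -p pics; cat > h.py <<'E'
import numpy as np, cv2
from rig import ctrl
from scipy.spatial.transform import Rotation as R
E
python3 - <<'E'
from h import *
s=ctrl.get_state(); print(s, ctrl.pinch_z)
for n in("top","side"):
    im,d=ctrl.read_camera(n); np.savez(f"{n}0.npz",im=im,d=d); cv2.imwrite(f"pics/{n}0.png",im[:,:,::-1]); p=ctrl.camera_params(n); print(n,p)
E
```

```text
pics
{'time': 0.0, 'qpos': array([ 1.19238978e+00,  3.51226415e-01,  1.65247545e+00, -2.10830078e-06,
        1.13910659e+00, -8.46191168e-02]), 'qvel': array([ 0.00046129, -0.0002754 ,  0.00015279, -0.00198847,  0.00200777,
       -0.00161591]), 'joint_efforts': array([-4.09788381e-04, -5.06096363e+01, -2.91412890e+01, -8.84138058e-05,
        4.49983083e-03,  5.66320068e-06]), 'eef_pos': array([0.15912238, 0.52610592, 0.23074428]), 'tool_rot': array([-4.59780371e-01, -3.10748483e+00,  1.85934426e-03]), 'force': array([-0.79215882,  0.83515742,  0.46909922]), 'ft_torque': array([-0.01742093,  0.02634139,  0.02975252]), 'gripper_width': 0.08553014858161878} 0.0187
top {'fx': 459.5936048029474, 'fy': 459.5936048029474, 'cx': 322.9053596327107, 'cy': 237.24564755540814, 'D': array([-0.12073273,  0.        ,  0.        ,  0.        ,  0.        ]), 'extrinsics': array([[ 0.01637448, -0.99984981,  0.00567685, -0.05900815],
       [ 0.99938403,  0.01654258,  0.03095013, -0.57393786],
       [-0.03103939,  0.00516656,  0.99950481, -0.99189474],
       [ 0.        ,  0.        ,  0.        ,  1.        ]])}
side {'fx': 438.6813257028957, 'fy': 438.6813257028957, 'cx': 314.9729689479769, 'cy': 239.53325294979828, 'D': array([-0.09615682,  0.        ,  0.        ,  0.        ,  0.        ]), 'extrinsics': array([[-0.93828328, -0.34577719,  0.00791295,  0.52409685],
       [ 0.24142188, -0.63838429,  0.73087685, -0.26834096],
       [-0.24766904,  0.68767989,  0.68246349, -0.64778104],
       [ 0.        ,  0.        ,  0.        ,  1.        ]])}
```

View pics/top0.png

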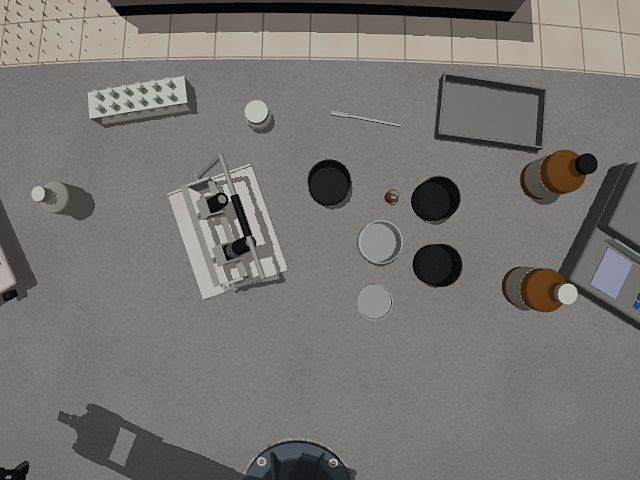

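View pics/side0.png

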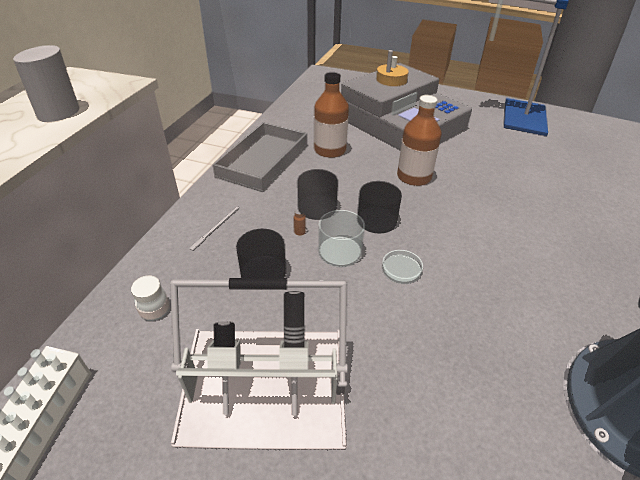

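The caddy is on the left in the top view, with plate corners at about (168,192), (250,165), (287,270) and (204,299). The long probe is at (238,246), on caddy +y and nearer the robot. The bail is forward, to the image right, with its grip at (240,210). The clear glass beaker is at about (380,242), and a flat dish at (375,301) is a distractor.

```bash
cat >> h.py <<'E'
def ray(n,px):
    p=ctrl.camera_params(n);K=np.array([[p['fx'],0,p['cx']],[0,p['fy'],p['cy']],[0,0,1]])
    u=cv2.undistortPoints(np.array(px,float).reshape(-1,1,2),K,p['D']).reshape(-1,2)
    E=p['extrinsics'];Rm=E[:3,:3];c=-Rm.T@E[:3,3]
    d=np.c_[u[:,0],-u[:,1],-np.ones(len(u))]@Rm
    return c,d
def onz(n,px,z):
    c,d=ray(n,px); return c+d*((z-c[2])/d[:,2])[:,None]
def proj(n,X):
    p=ctrl.camera_params(n);K=np.array([[p['fx'],0,p['cx']],[0,p['fy'],p['cy']],[0,0,1]])
    E=p['extrinsics'];Y=np.atleast_2d(X)@E[:3,:3].T+E[:3,3]
    return cv2.projectPoints((Y*[1,-1,-1]).reshape(-1,1,3),np.zeros(3),np.zeros(3),K,p['D'])[0].reshape(-1,2)
E
python3 - <<'E'
from h import *
im=np.load("top0.npz")['im']
for nm,(x,y,w,h) in {"c":(150,145,155,165),"b":(340,205,100,120)}.items():
    cv2.imwrite(f"pics/{nm}.png",cv2.resize(im[y:y+h,x:x+w,::-1],None,fx=3.6 if nm=="c" else 5,fy=3.6 if nm=="c" else 5,interpolation=cv2.INTER_CUBIC))
px=[(168,192),(250,165),(287,270),(204,299)]
P=onz("top",px,.008);print(P);print(np.linalg.norm(P-np.roll(P,-1,0),axis=1))
im=np.load("top0.npz")['im'].astype(int)
m=((im.min(2)>195)).astype(np.uint8); m[:,:150]=0;m[:,300:]=0;m[:150]=0;m[310:]=0
cs=max(cv2.findContours(m,cv2.RETR_EXTERNAL,cv2.CHAIN_APPROX_NONE)[0],key=cv2.contourArea)
r=cv2.minAreaRect(cv2.convexHull(cs));print(r,cv2.boxPoints(r))
P=onz("top",cv2.boxPoints(r),.008);print(P,np.linalg.norm(P-np.roll(P,-1,0),axis=1))
print('side cam',ray("side",[(1,1)])[0])
E
```

```text
[[0.66951296 0.29542815 0.008     ]
 [0.73137136 0.11359278 0.008     ]
 [0.50222762 0.02744398 0.008     ]
 [0.43521413 0.20869371 0.008     ]]
[0.19206916 0.24480291 0.19324149 0.24983756]
((227.34906005859375, 196.02828979492188), (10.295629501342773, 1.9425715208053589), 60.945396423339844) [[224.      191.99998]
 [225.69812 191.0566 ]
 [230.69812 200.0566 ]
 [229.      200.99998]]
[[0.67080606 0.16956698 0.008     ]
 [0.67293739 0.16585366 0.008     ]
 [0.65319863 0.15421861 0.008     ]
 [0.65106936 0.15792534 0.008     ]] [0.00428151 0.02291273 0.00427477 0.0229143 ]
side cam [0.39609938 0.45538208 0.63406396]
```

```bash
ls pics
```

```text
b.png
c.png
side0.png
top0.png
```

View pics/c.png

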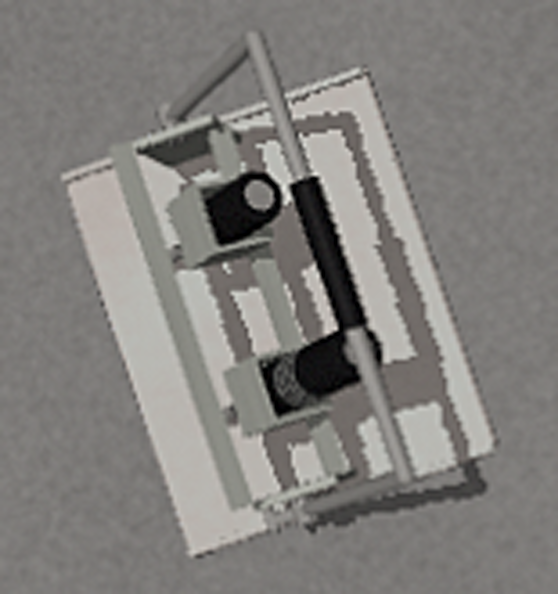

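View pics/b.png

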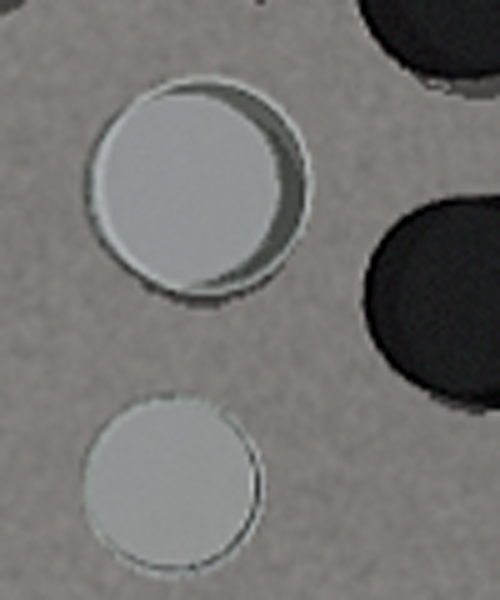

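```bash
cat > cad.py <<'E'
from h import *
E
python3 - <<'E'
from h import *
c=np.array([(62,177),(365,68),(496,453),(190,556)])
px=(c+.5)/3.6-.5+[150,145]
P=onz("top",px,.008)[:,:2];print(P,np.linalg.norm(P-np.roll(P,-1,0),axis=1))
# order: back-right?  caddy coords: c0 (110,-125), c1(-90,-125), c2(-90,125), c3(110,125)
Q=np.array([(.11,-.125),(-.09,-.125),(-.09,.125),(.11,.125)])
H=(Q-Q.mean(0)).T@(P-P.mean(0));U,S,V=np.linalg.svd(H);A=V.T@U.T
t=P.mean(0)-A@Q.mean(0);print("A",A,"t",t,"res",P-(Q@A.T+t))
np.savez("cad.npz",A=A,t=t)
def w(x,y,z): return np.r_[A@[x,y]+t,z]
q=np.deg2rad(40)
pts={"long top":w(.02-np.sin(q)*.11,.05,.072+np.cos(q)*.11),"short top":w(.02-np.sin(q)*.065,-.05,.072+np.cos(q)*.065),"grip":w(.02-np.sin(q)*.124,0,.072+np.cos(q)*.124),"gripend":w(.02-np.sin(q)*.124,.119,.072+np.cos(q)*.124),"ge-":w(.02-np.sin(q)*.124,-.119,.072+np.cos(q)*.124)}
for k,v in pts.items(): print(k,v.round(4),proj("top",v).round(1),proj("side",v).round(1))
d=np.load("top0.npz");im=d['im'];D=d['d']
b=(np.array([(202,187)])+.5)/5-.5+[340,205]
B=onz("top",b,.075);print("beaker",B, proj("side",B))
for z,r in((.075,.045),):
    a=np.linspace(0,2*np.pi,9)[:-1];print(proj("top",np.c_[B[0,0]+r*np.cos(a),B[0,1]+r*np.sin(a),a*0+z]).round(1))
E
```

```text
[[0.66546574 0.29788065]
 [0.73467659 0.11140714]
 [0.50121599 0.02651804]
 [0.43494497 0.21221357]] [0.19890328 0.248415   0.19716662 0.24592413]
A [[-0.34386949 -0.93901745]
 [ 0.93901745 -0.34386949]] t [0.58751452 0.15261468] res [[-0.00160031 -0.00100963]
 [-0.00116336  0.00032035]
 [ 0.0001304   0.00139863]
 [ 0.00263328 -0.00070934]]
long top [0.558  0.0878 0.1563] [[249.4 242.6]] [[294.7 292.9]]
short top [0.642  0.1494 0.1218] [[221.7 199.3]] [[224.6 323.4]]
grip [0.608  0.0966 0.167 ] [[244.4 215.3]] [[259.4 282.8]]
gripend [0.4963 0.0556 0.167 ] [[265.3 276.4]] [[343.7 283.4]]
ge- [0.7198 0.1375 0.167 ] [[224.1 155.1]] [[176.2 281.9]]
beaker [[ 0.56501296 -0.1657689   0.075     ]] [[341.71228323 224.73456083]]
[[380.3 220. ]
 [364.6 226.1]
 [358.  241.6]
 [364.2 257.4]
 [379.7 264.1]
 [395.3 257.8]
 [401.9 242.4]
 [395.7 226.7]]
```

```bash
cat >> h.py <<'E'
import os
if os.path.exists("cad.npz"):
    _c=np.load("cad.npz");A=_c['A'];t=_c['t']
    def w(x,y,z): return np.r_[A@[x,y]+t,z]
    xc=np.r_[A[:,0],0];yc=np.r_[A[:,1],0]
    RD=np.c_[xc,-yc,[0,0,-1]]
    def tilt(deg): return RD@R.from_rotvec([0,np.deg2rad(deg),0]).as_matrix()
def rows(targets):
    s=ctrl.get_state();p=s['eef_pos'];R0=R.from_rotvec(s['tool_rot']).as_matrix()
    print("t",s['time'],"p",p.round(4),"caddy",np.r_[A.T@(p[:2]-t),p[2]].round(4),"F",s['force'].round(2),"w",s['gripper_width'],"q",s['qpos'].round(2))
    for P,Rt in targets:
        print((R0.T@(P-p)*1000).round(1).tolist(), R.from_matrix(R0.T@Rt).as_rotvec().round(3).tolist())
E
python3 - <<'E'
from h import *
rows([(w(-.12,0,.24),RD),(w(-.12,0,.15),RD)])
E
```

```text
t 0.1 p [0.1591 0.5262 0.2308] caddy [0.4981 0.2738 0.2308] F [-0.49  0.28  0.62] w 0.08535529713969221 q [ 1.19  0.35  1.65  0.    1.14 -0.08]
[-590.3, -329.4, -8.9] [-0.001, 0.0, 0.926]
[-590.3, -329.3, 81.1] [-0.001, 0.0, 0.926]
```

Call:
arm_command --motion '[[[-20, -11, -2], [0, 0, 0.03]], [[-60, -33, -5], [0, 0, 0.1]], [[-105, -58, -9], [0, 0, 0.17]], [[-150, -84, -9], [0, 0, 0.24]], [[-195, -109, -9], [0, 0, 0.31]], [[-240, -134, -9], [0, 0, 0.38]], [[-285, -159, -9], [0, 0, 0.45]], [[-330, -184, -9], [0, 0, 0.52]], [[-375, -209, -9], [0, 0, 0.59]], [[-420, -234, -9], [0, 0, 0.66]], [[-465, -259, -9], [0, 0, 0.73]], [[-510, -285, -9], [0, 0, 0.8]], [[-550, -307, -9], [0, 0, 0.86]], [[-577, -322, -9], [0, 0, 0.905]], [[-590, -329, -9], [0, 0, 0.926]], [[-590, -329, 5], [0, 0, 0.926]], [[-590, -329, 30], [0, 0, 0.926]], [[-590, -329, 60], [0, 0, 0.926]], [[-590, -329, 76], [0, 0, 0.926]], [[-590, -329, 81], [0, 0, 0.926]]]' --fingers 1 --grip_force 30

```text
time: 2.6
eef_pos: [0.6278, 0.041, 0.1492]
tool_rot: [-1.798, -2.575, 0.003]
force: [0.1, 0.3, 0.5]
gripper_width: -0.0001
```

```bash
python3 - <<'E'
from h import *
th=np.deg2rad(-40)+np.array([0,.1,.2,.3,.45,.6,.75,.9,1.05,1.15,1.25,1.35,1.42,1.46])
rows([(w(-.12,0,.15),RD)]+[(w(.02+.124*np.sin(a)-.019,0,.072+.124*np.cos(a)-.02),RD) for a in th])
im,d=ctrl.read_camera("side"); cv2.imwrite("pics/s1.png",im[:,:,::-1])
E
```

```text
t 2.6 p [0.6278 0.041  0.1492] caddy [-0.1187  0.0005  0.1492] F [0.06 0.27 0.47] w -0.00012451660095059636 q [-0.01  0.58  1.51 -0.    1.06 -0.36]
[-1.3, 0.5, -0.8] [-0.002, 0.0, 0.001]
[40.0, 0.6, 2.2] [-0.002, 0.0, 0.001]
[49.9, 0.6, -5.3] [-0.002, 0.0, 0.001]
[60.4, 0.6, -11.8] [-0.002, 0.0, 0.001]
[71.6, 0.6, -17.2] [-0.002, 0.0, 0.001]
[89.2, 0.6, -23.1] [-0.002, 0.0, 0.001]
[107.5, 0.6, -26.3] [-0.002, 0.0, 0.001]
[126.1, 0.6, -26.7] [-0.002, 0.0, 0.001]
[144.5, 0.6, -24.3] [-0.002, 0.0, 0.001]
[162.4, 0.6, -19.3] [-0.002, 0.0, 0.001]
[173.8, 0.7, -14.4] [-0.002, 0.0, 0.001]
[184.7, 0.7, -8.5] [-0.002, 0.0, 0.001]
[194.9, 0.7, -1.4] [-0.002, 0.0, 0.001]
[201.6, 0.7, 4.1] [-0.002, 0.0, 0.001]
[205.3, 0.7, 7.4] [-0.002, 0.0, 0.001]
```

View pics/s1.png

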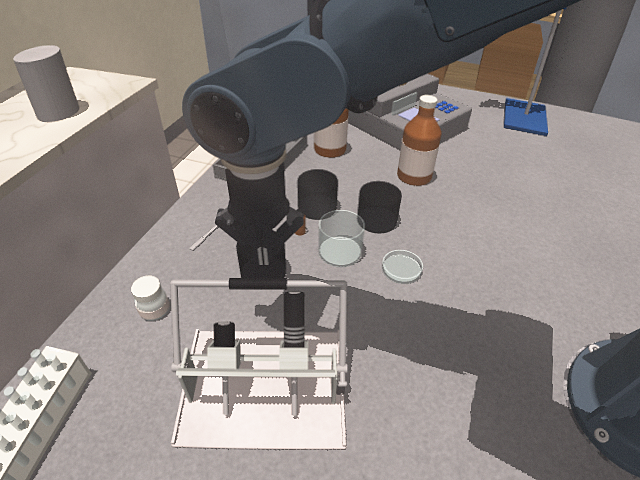

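The shut fingers stand in front of the grip, at about (262,255) with the grip at (258,284). I'll push along the arc to just before the detent.

Call:
arm_command --motion '[[[15, 0, 0], [0, 0, 0]], [[30, 0, 1], [0, 0, 0]], [[40, 0, 2], [0, 0, 0]], [[50, 0, -5], [0, 0, 0]], [[60, 0, -12], [0, 0, 0]], [[72, 0, -17], [0, 0, 0]], [[84, 0, -21], [0, 0, 0]], [[98, 0, -25], [0, 0, 0]], [[112, 0, -27], [0, 0, 0]], [[126, 0, -27], [0, 0, 0]], [[140, 0, -25], [0, 0, 0]], [[152, 0, -22], [0, 0, 0]], [[162, 0, -19], [0, 0, 0]], [[162, 0, -19], [0, 0, 0]]]'

```text
time: 4.4
eef_pos: [0.5719, 0.1935, 0.1678]
tool_rot: [-1.797, -2.576, 0.003]
force: [0.2, 0.4, 0.5]
gripper_width: 0.0001
```

```bash
python3 - <<'E'
from h import *
th=np.deg2rad(-40)+np.array([1.05,1.15,1.25,1.35,1.42,1.46,1.5])
rows([(w(.02+.124*np.sin(a)-.019,0,.072+.124*np.cos(a)-.02),RD) for a in th])
im,d=ctrl.read_camera("side"); cv2.imwrite("pics/s2.png",im[:,:,::-1])
E
```

```text
t 4.4 p [0.5719 0.1935 0.1678] caddy [0.0438 0.0006 0.1678] F [0.25 0.45 0.48] w 0.00011430703557453948 q [ 0.25  0.52  1.57 -0.    1.06 -0.1 ]
[-0.0, 0.6, -0.6] [-0.002, 0.0, 0.001]
[11.4, 0.6, 4.3] [-0.002, 0.0, 0.001]
[22.2, 0.7, 10.3] [-0.002, 0.0, 0.001]
[32.4, 0.7, 17.3] [-0.002, 0.0, 0.001]
[39.2, 0.7, 22.8] [-0.002, 0.0, 0.001]
[42.8, 0.7, 26.1] [-0.002, 0.0, 0.001]
[46.3, 0.8, 29.6] [-0.002, 0.0, 0.001]
```

View pics/s2.png

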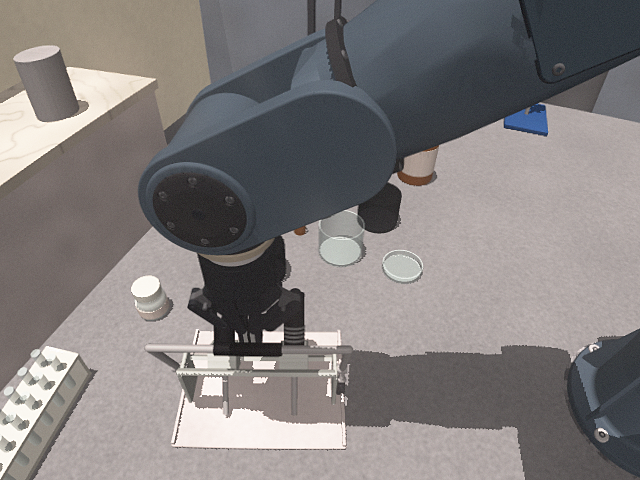

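The bail has moved back and its grip is at (248,349), in contact with the fingers. Next I'll push it through the detent.

Call:
arm_command --motion '[[[6, 0, 2], [0, 0, 0]], [[11, 0, 4], [0, 0, 0]], [[17, 0, 7], [0, 0, 0]], [[22, 0, 10], [0, 0, 0]], [[27, 0, 14], [0, 0, 0]], [[32, 0, 17], [0, 0, 0]], [[36, 0, 20], [0, 0, 0]], [[39, 0, 23], [0, 0, 0]], [[42, 0, 25], [0, 0, 0]], [[43, 0, 26], [0, 0, 0]], [[43, 0, 26], [0, 0, 0]]]'

```text
time: 5.82
eef_pos: [0.5572, 0.2336, 0.142]
tool_rot: [-1.797, -2.575, 0.003]
force: [-0.1, -0.2, 0.4]
gripper_width: 0.0002
```

```bash
python3 - <<'E'
from h import *
for v in (1.3,1.42,1.5):
    a=np.deg2rad(-40)+v
    print(v,[proj("side",w(.02+.124*np.sin(a),y,.072+.124*np.cos(a))).round(1) for y in(-.119,.119)])
im,d=ctrl.read_camera("side"); cv2.imwrite("pics/s3.png",im[:,:,::-1])
rows([])
E
```

```text
1.3 [array([[146.7, 373.4]]), array([[349.7, 376.5]])]
1.42 [array([[146.2, 386.3]]), array([[349.7, 389.6]])]
1.5 [array([[146.2, 394.6]]), array([[349.6, 398.1]])]
t 5.875 p [0.5573 0.2335 0.1421] caddy [0.0863 0.0006 0.1421] F [ 1.23 -1.07  0.  ] w 5.394693056464153e-05 q [ 0.32  0.55  1.58 -0.    1.01 -0.03]
```

View pics/s3.png

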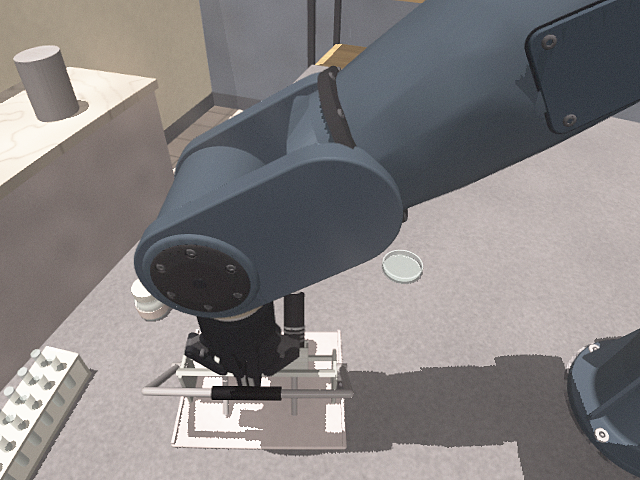

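The bar is at rows 391 to 394, which corresponds to about 1.47 to 1.5 rad, so it has probably snapped home. I'll nudge it a little to confirm the end stop, then back off.

Call:
arm_command --motion '[[[2, 0, 2], [0, 0, 0]], [[4, 0, 4], [0, 0, 0]], [[5, 0, 5], [0, 0, 0]], [[5, 0, 5], [0, 0, 0]]]'

```text
time: 6.38
eef_pos: [0.5558, 0.2377, 0.1373]
tool_rot: [-1.798, -2.576, 0.003]
force: [1.0, -4.5, 3.2]
gripper_width: 0.0002
```

```bash
python3 - <<'E'
from h import *
q=np.deg2rad(40);u=np.array([-np.sin(q),np.cos(q)])
def g(s,deg=40,pz=.0187):  # TCP pose so grasp point at s along probe from origin
    x,z=np.array([.02,.072])+u*(s-pz); return (w(x,.05,z),tilt(deg))
rows([(w(.05,0,.21),RD),(w(-.06,.0,.25),RD),g(.17),g(.085)])
E
```

```text
t 6.375 p [0.5558 0.2377 0.1373] caddy [0.0908 0.0005 0.1373] F [ 0.99 -4.48  3.18] w 0.00022563348029660786 q [ 0.33  0.55  1.59 -0.    1.   -0.02]
[-40.9, 0.3, -72.6] [-0.002, 0.001, 0.001]
[-151.0, 0.1, -112.5] [-0.002, 0.001, 0.001]
[-168.1, -49.8, -50.3] [-0.002, 0.699, 0.001]
[-113.4, -49.6, 14.8] [-0.002, 0.699, 0.001]
```

The bail is against its stop, with about 4.5 N of reaction. Now I'll retract, go to above the probe's end tilted 40° about tool y, and open the fingers.

Call:
arm_command --motion '[[[-8, 0, -10], [0, 0, 0]], [[-25, 0, -40], [0, 0, 0]], [[-40, 0, -75], [0, 0, 0]], [[-65, -3, -100], [0, 0, 0]], [[-95, -10, -112], [0, 0.06, 0]], [[-120, -18, -112], [0, 0.14, 0]], [[-145, -27, -112], [0, 0.23, 0]], [[-160, -35, -108], [0, 0.32, 0]], [[-168, -42, -100], [0, 0.41, 0]], [[-168, -48, -90], [0, 0.5, 0]], [[-168, -50, -78], [0, 0.59, 0]], [[-168, -50, -66], [0, 0.65, 0]], [[-168, -50, -57], [0, 0.69, 0]], [[-168, -50, -51], [0, 0.699, 0]], [[-168, -50, -50], [0, 0.699, 0]], [[-168, -50, -50], [0, 0.699, 0]]]' --fingers 0

```text
time: 8.38
eef_pos: [0.5671, 0.0631, 0.1881]
tool_rot: [-1.442, -2.066, -0.523]
force: [0.1, 0.5, -0.3]
gripper_width: 0.0853
```

```bash
python3 - <<'E'
from h import *
q=np.deg2rad(40);u=np.array([-np.sin(q),np.cos(q)])
def g(s,deg=40,pz=.0187):
    x,z=np.array([.02,.072])+u*(s-pz); return (w(x,.05,z),tilt(deg))
rows([g(.17),g(.078)])
for n in("side","top"):
    im,d=ctrl.read_camera(n); cv2.imwrite(f"pics/{n}4.png",im[:,:,::-1])
E
```

```text
t 8.375 p [0.5671 0.0631 0.1881] caddy [-0.077   0.05    0.1881] F [ 0.09  0.48 -0.27] w 0.08533219847657889 q [-0.23  0.61  1.51  0.57  1.47 -0.77]
[-0.3, -0.0, 0.0] [-0.002, 0.001, 0.001]
[-0.2, 0.2, 92.0] [-0.002, 0.001, 0.001]
```

View pics/side4.png

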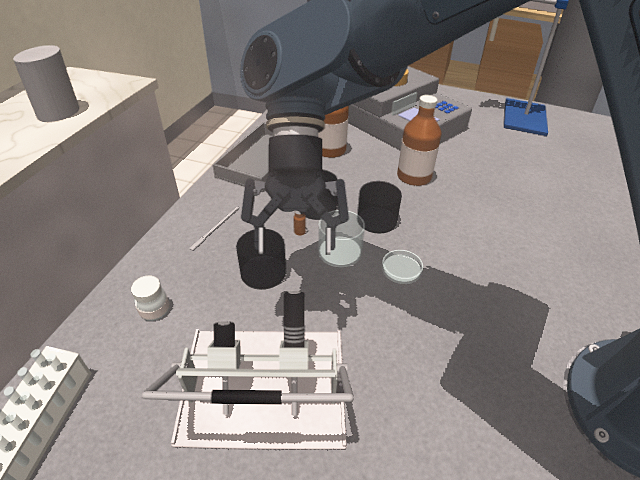

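View pics/top4.png

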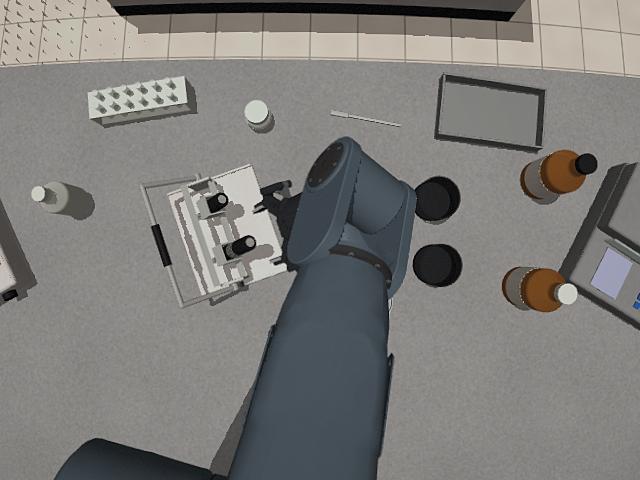

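The bail is seated: its bar is at row 397, which is the 1.5 rad prediction. The fingers straddle the probe's axis, with midpoint (296,240) over the handle top at (293,293). I'll go in along the axis and close.

Call:
arm_command --motion '[[[0, 0, 8], [0, 0, 0]], [[0, 0, 22], [0, 0, 0]], [[0, 0, 36], [0, 0, 0]], [[0, 0, 50], [0, 0, 0]], [[0, 0, 64], [0, 0, 0]], [[0, 0, 78], [0, 0, 0]], [[0, 0, 88], [0, 0, 0]], [[0, 0, 92], [0, 0, 0]], [[0, 0, 92], [0, 0, 0]]]'

```text
time: 9.6
eef_pos: [0.5466, 0.1185, 0.1176]
tool_rot: [-1.442, -2.066, -0.523]
force: [-0.2, 0.2, -0.5]
gripper_width: 0.0854
```

```bash
python3 - <<'E'
from h import *
rows([])
im,d=ctrl.read_camera("side"); cv2.imwrite("pics/s5.png",im[:,:,::-1])
E
```

```text
t 9.6 p [0.5466 0.1185 0.1176] caddy [-0.018   0.0501  0.1176] F [-0.19  0.21 -0.53] w 0.08541610951022753 q [-0.14  0.67  1.62  0.63  1.29 -0.81]
```

View pics/s5.png

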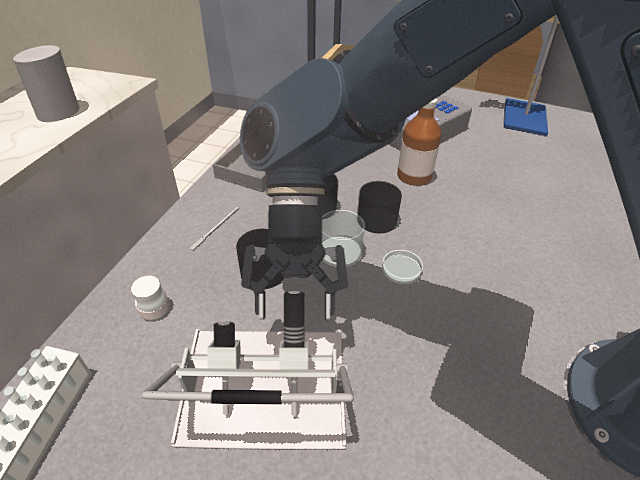

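The handle at (293,310) lies centred between the fingers at (262,305) and (331,303), and nothing is touching. I'll close.

Call:
arm_command --motion '[[[0, 0, 0], [0, 0, 0]], [[0, 0, 0], [0, 0, 0]], [[0, 0, 0], [0, 0, 0]], [[0, 0, 0], [0, 0, 0]], [[0, 0, 0], [0, 0, 0]], [[0, 0, 0], [0, 0, 0]], [[0, 0, 0], [0, 0, 0]], [[0, 0, 0], [0, 0, 0]], [[0, 0, 0], [0, 0, 0]], [[0, 0, 0], [0, 0, 0]]]' --fingers 1 --grip_force 50

```text
time: 10.9
eef_pos: [0.5471, 0.1183, 0.118]
tool_rot: [-1.442, -2.067, -0.524]
force: [3.7, -2.9, 5.8]
gripper_width: 0.0284
```

Call:
arm_command --motion '[[[0, 0, -4], [0, 0, 0]], [[0, 0, -10], [0, 0, 0]], [[0, 0, -17], [0, 0, 0]], [[0, 0, -25], [0, 0, 0]], [[0, 0, -33], [0, 0, 0]], [[0, 0, -41], [0, 0, 0]], [[0, 0, -49], [0, 0, 0]], [[0, 0, -57], [0, 0, 0]], [[0, 0, -65], [0, 0, 0]], [[0, 0, -73], [0, 0, 0]], [[0, 0, -81], [0, 0, 0]], [[0, 0, -89], [0, 0, 0]], [[0, 0, -97], [0, 0, 0]], [[0, 0, -105], [0, 0, 0]], [[0, 0, -113], [0, 0, 0]], [[0, 0, -121], [0, 0, 0]], [[0, 0, -128], [0, 0, 0]], [[0, 0, -132], [0, 0, 0]], [[0, 0, -132], [0, 0, 0]]]'

```text
time: 13.28
eef_pos: [0.5764, 0.0387, 0.2194]
tool_rot: [-1.442, -2.067, -0.524]
force: [-0.1, 0.7, -1.7]
gripper_width: 0.0288
```

```bash
python3 - <<'E'
from h import *
B=np.array([.565,-.1658,0])
L=.078+.070-.0187  # tip below TCP
print("tip expected now", ctrl.get_state()['eef_pos']+R.from_rotvec(ctrl.get_state()['tool_rot']).as_matrix()[:,2]*L)
p=ctrl.get_state()['eef_pos']
rows([(p+[0,0,.06],tilt(40)),(p+[0,-.05,.12],tilt(0)),(B+[0,0,.075+.045+L+.05],RD),(B+[0,0,.075+.045+L],RD)])
im,d=ctrl.read_camera("side"); cv2.imwrite("pics/s6.png",im[:,:,::-1])
E
```

```text
tip expected now [0.54781245 0.11651799 0.12020833]
t 13.275 p [0.5764 0.0387 0.2194] caddy [-0.1032  0.0496  0.2194] F [-0.15  0.7  -1.71] w 0.028804727061560096 q [-0.26  0.6   1.45  0.55  1.54 -0.76]
[38.5, 0.0, -46.0] [-0.0, 0.002, 0.001]
[41.0, -17.2, -122.2] [-0.0, -0.696, 0.001]
[-92.9, -81.2, -181.9] [-0.0, -0.696, 0.001]
[-125.0, -81.2, -143.5] [-0.0, -0.696, 0.001]
```

View pics/s6.png

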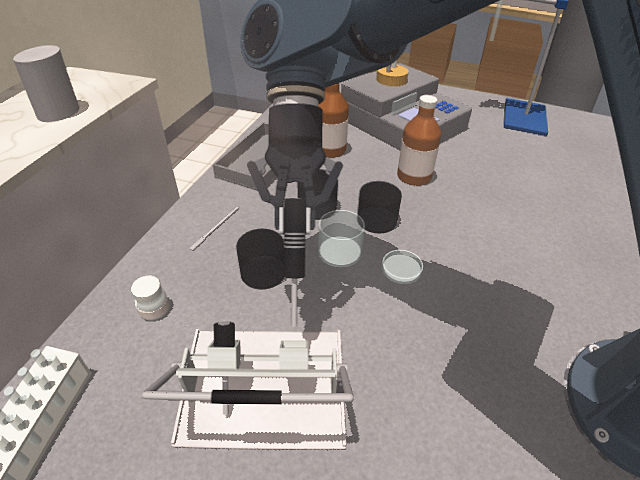

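The probe is out of the socket: handle top at (294,200), rod tip at (294,325), and the short probe and bail are in place. Next I'll lift it and turn it upright.

Call:
arm_command --motion '[[[6, 0, -8], [0, 0, 0]], [[16, 0, -20], [0, 0, 0]], [[27, 0, -33], [0, 0, 0]], [[38, 0, -46], [0, -0.03, 0]], [[42, -2, -58], [0, -0.1, 0]], [[42, -4, -68], [0, -0.17, 0]], [[42, -6, -78], [0, -0.25, 0]], [[42, -8, -87], [0, -0.33, 0]], [[42, -10, -96], [0, -0.41, 0]], [[42, -12, -104], [0, -0.49, 0]], [[42, -14, -111], [0, -0.56, 0]], [[42, -16, -117], [0, -0.63, 0]], [[41, -17, -121], [0, -0.68, 0]], [[41, -17, -122], [0, -0.696, 0]], [[41, -17, -122], [0, -0.696, 0]]]'

```text
time: 15.2
eef_pos: [0.5764, -0.0108, 0.3396]
tool_rot: [-1.797, -2.576, -0.002]
force: [-0.6, -0.2, -1.7]
gripper_width: 0.0288
```

```bash
python3 - <<'E'
from h import *
B=np.array([.565,-.1658,0]);L=.1293
rows([(B+[0,0,.075+.045+L+.05],RD),(B+[0,0,.075+.045+L],RD)])
im,d=ctrl.read_camera("side"); cv2.imwrite("pics/s7.png",im[:,:,::-1])
E
```

```text
t 15.2 p [ 0.5764 -0.0108  0.3396] caddy [-0.1496  0.0666  0.3396] F [-0.6  -0.21 -1.69] w 0.02879123968300462 q [-0.1   0.31  1.43  0.    1.39 -0.45]
[-141.6, -64.2, 40.1] [0.001, -0.001, 0.001]
[-141.6, -64.3, 90.1] [0.001, -0.001, 0.001]
```

View pics/s7.png

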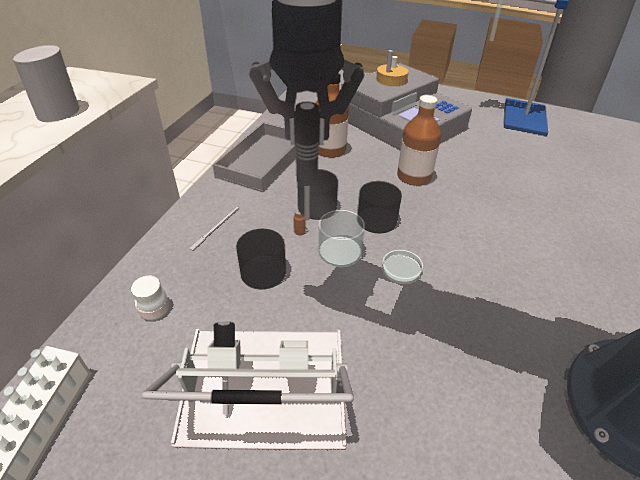

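The probe hangs upright, from (307,105) to (307,215). Now I'll carry it over the beaker and lower it.

Call:
arm_command --motion '[[[-8, -4, 0], [0, 0, 0]], [[-22, -10, 3], [0, 0, 0]], [[-38, -17, 6], [0, 0, 0]], [[-56, -25, 12], [0, 0, 0]], [[-74, -33, 18], [0, 0, 0]], [[-92, -42, 24], [0, 0, 0]], [[-110, -50, 30], [0, 0, 0]], [[-126, -57, 36], [0, 0, 0]], [[-137, -62, 40], [0, 0, 0]], [[-142, -64, 48], [0, 0, 0]], [[-142, -64, 58], [0, 0, 0]], [[-142, -64, 68], [0, 0, 0]], [[-142, -64, 78], [0, 0, 0]], [[-142, -64, 86], [0, 0, 0]], [[-142, -64, 90], [0, 0, 0]], [[-142, -64, 90], [0, 0, 0]], [[-142, -64, 90], [0, 0, 0]], [[-142, -64, 90], [0, 0, 0]]]'

```text
time: 17.5
eef_pos: [0.5654, -0.1662, 0.2494]
tool_rot: [-1.798, -2.576, -0.002]
force: [-0.2, 0.1, -0.7]
gripper_width: 0.0289
```

```bash
python3 - <<'E'
from h import *
s=ctrl.get_state();p=s['eef_pos'];z=R.from_rotvec(s['tool_rot']).as_matrix()[:,2]
print("tip est",p+z*.1293,"tool z",z,"qvel",abs(s['qvel']).max(),s['gripper_width'])
print("proj tip est side",proj("side",p+z*.1293),"rim",proj("side",np.array([.565,-.1658,.075])), "origin",proj("side",p+z*.0593))
for n in("side","top"):
    im,d=ctrl.read_camera(n); cv2.imwrite(f"pics/{n}8.png",im[:,:,::-1])
    if n=="side": cv2.imwrite("pics/s8z.png",cv2.resize(im[100:290,250:440,::-1],None,fx=3,fy=3,interpolation=cv2.INTER_CUBIC))
E
```

```text
tip est [ 0.56545294 -0.16607154  0.12013501] tool z [ 2.77014103e-04  9.97457259e-04 -9.99999464e-01] qvel 0.0019670725590868053 0.028870032133469333
proj tip est side [[342.71953833 206.40107753]] rim [[341.72351454 224.72626148]] origin [[344.72565591 175.39917297]]
```

View pics/s8z.png

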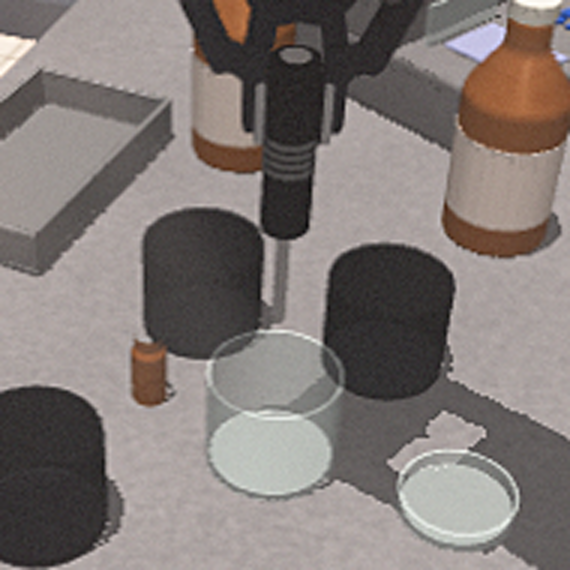

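View pics/top8.png

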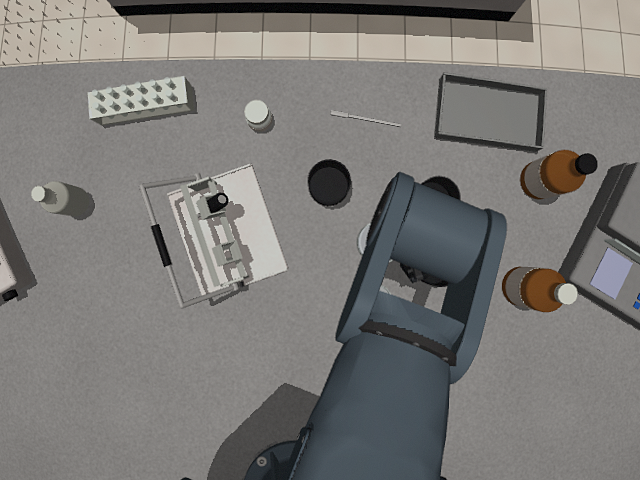

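View pics/side8.png

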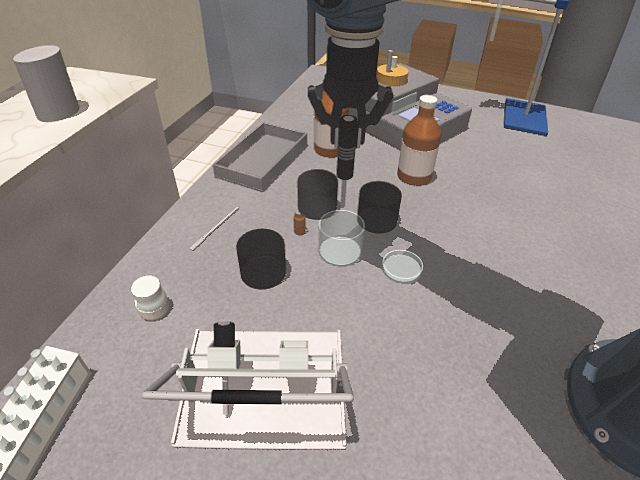

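The rod tip is at (342.5,207), against a predicted (342.7,206.4). The rod's slant in the image matches a vertical axis. The beaker rim is still at (341,224), the bail bar at row 397, and the short probe at (224,330). I'll hand it in.

```bash
python3 - <<'E'
from h import *
ctrl.finish_job(); s=ctrl.get_state(); print(s['time'],s['eef_pos'],s['gripper_width'])
E
```

```text
the job is handed in; nothing more can be done
the job is handed in; nothing more can be done
```

I handed the job in at about 17.6 s of the 56 s limit, with the long probe held upright, rod down, over the middle of the glass beaker. `finish_job` reports no verdict, so the results below rest on my own last checks.

- **Carry handle:** I swung it back with the shut fingers until it met its stop, with about 4.5 N of reaction. In the last side picture its bar is at row 397, matching the prediction for 1.5 rad.
- **Probe:** I gripped it along its own axis with 50 N, drew it 132 mm out of the socket, then lifted it and turned it upright. The finger opening held at 28.9 mm from the pull to the end. That is slightly under the 30 mm handle, and I did not look into why.
- **Final pose:** The tip is about 45 mm above the rim and within about 1 mm of the measured rim centre, give or take the 2 mm calibration. The tool axis is within 0.1° of vertical. The tip's place in the picture agrees with the computed one to within a pixel.
- **One disagreement:** The handle's lower end appears about 3 pixels below its predicted row in the side view. I took this to be the visible front edge of the handle.
- **Everything else:** The beaker and the short probe look unmoved in the last side picture. The beaker was checked from the side only, because the arm hides most of it in the top view.

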